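# Put the key cases away in the key chest

## Task

Put away the two oak key cases that lie on the worktop: one at a time, set first the medium and then the small one squarely and gently, without letting it fall, on the large case that stands in the open recess of the key chest, each centred on the one below with the long sides parallel. Then slide the grey door fully shut over the column. Leave the padlock, latch bolt, escutcheon plate and wedge where they are.

Things in the scene. Friction and masses are not known exactly. Their poses are not given: they have to be found in the camera images.
- chest: Key chest: low tarred-pine chest fixed to the worktop. Origin under the middle of its recess, z up, y along the chest and the door's run. It reaches from y = -330 to +118 mm and 143 mm to either side in x. Rim 142 mm above the worktop; the door's runners along both x sides stand up to 162 mm. On the recess's -y side the chest is closed; there the open door lies.
- recess (a point): Middle of the floor of the recess in the key chest, 12 mm above the worktop; axes as the chest's. The recess is open at the top, 250 mm along x, 200 mm along y, 130 mm deep.
- door (a joint): Travel (m) of the grey-painted pine door lying flat in grooves on the chest's rim: 0 fully shut over the recess, 0.21 fully open. It shuts by sliding along the chest's +y to a stop, with about 1.5 N of friction, and stays where left. Panel 264 mm (x) by 214 mm (y) by 13 mm, its underside 130 mm above the recess floor. It starts nearly or fully open.
- door_pull (a point): Centre of the oak pull that stands on the middle of the sliding door: an upright block 70 mm along the chest's x, 24 mm along its y (the way the door slides) and 34 mm high, this point half-way up, 17 mm above the door's top face. Axes as the chest's.
- large_centre (a point): Centre of the large key case, a closed lidded oak box with iron bands: 66 mm (x) by 150 mm (y, long side) by 48 mm high (z), about 0.55 kg. It stands loose on the floor of the recess, its long side roughly along the chest, and is the foot of the column.
- medium_centre (a point): Centre of the medium key case, the same make: 60 mm (x) by 125 mm (y, long side) by 38 mm high (z), about 0.34 kg. It lies loose on the worktop, lid up.
- small_centre (a point): Centre of the small key case, the same make: 50 mm (x) by 90 mm (y, long side) by 34 mm high (z), about 0.2 kg. It lies loose on the worktop, lid up.
- padlock: Greenish bronze padlock with an iron shackle, lying flat: 62 mm by 115 mm, 26 mm high. Origin under the middle of its case, shackle to +y. A bystander.
- latch_bolt: Iron latch bolt on a back plate, lying flat: 170 mm long (y), 55 mm wide, 27 mm high. Origin under its middle. A bystander.
- escutcheon: Wrought-iron escutcheon plate with a keyhole, lying flat: 85 mm (x) by 150 mm (y), 5 mm thick. Origin under its middle. A bystander.
- wedge: Oak door wedge, 45 mm (x) by 150 mm (y), rising to 40 mm at its +y end. Origin under its middle. A bystander.
There are look-alikes about, which are no part of the job. What is shaped like the part that bears medium_centre but green is not meant.

How it is judged:
On the way, in this order (a step that is already met when the one before it is completed fails the run):
1. the medium case stands squarely on the large one and is let go (horizontal distance between medium_centre and large_centre below 0.01 m and z of medium_centre in the frame of large_centre between 0.039 and 0.047 m and angle between the y axis of medium_centre and the y axis of large_centre, either way round below 0.1 rad and angle between medium_centre's own z axis and vertical below 0.05 rad and contact force between the fingers and medium_case below 0.1 N and linear speed of medium_case below 0.01 m/s), for 0.2 s.
2. the small case stands squarely on the medium one, still on the large one, and is let go (horizontal distance between medium_centre and large_centre below 0.01 m and z of medium_centre in the frame of large_centre between 0.039 and 0.047 m and angle between the y axis of medium_centre and the y axis of large_centre, either way round below 0.1 rad and angle between each of medium_centre, small_centre's own z axis and vertical below 0.05 rad and horizontal distance between small_centre and medium_centre below 0.01 m and z of small_centre in the frame of medium_centre between 0.032 and 0.04 m and angle between the y axis of small_centre and the y axis of medium_centre, either way round below 0.1 rad and contact force between the fingers and small_case below 0.1 N and linear speed of small_case below 0.01 m/s), for 0.2 s.
At the end, for the whole second after the job is handed in: Large case flat on the recess floor (within 60 mm of its middle), medium on it, small on the medium: each flat, within 10 mm of centred on the one below and 0.10 rad of parallel, heights within 4 mm, tilt under 0.05 rad, all at rest; door shut to within 6 mm (horizontal distance between medium_centre and large_centre below 0.01 m and z of medium_centre in the frame of large_centre between 0.039 and 0.047 m and angle between the y axis of medium_centre and the y axis of large_centre, either way round below 0.1 rad and angle between each of medium_centre, small_centre, large_centre's own z axis and vertical below 0.05 rad and horizontal distance between small_centre and medium_centre below 0.01 m and z of small_centre in the frame of medium_centre between 0.032 and 0.04 m and angle between the y axis of small_centre and the y axis of medium_centre, either way round below 0.1 rad and horizontal distance between large_centre and recess below 0.06 m and z of large_centre in the frame of recess below 0.028 m and value of joint door below 0.006 m and linear speed of each of large_case, medium_case, small_case below 0.01 m/s); the robot touches nothing.
It fails at once if the padlock, latch bolt, escutcheon plate or wedge is moved more than 30 mm (distance of any of padlock, latch_bolt, escutcheon, wedge from where it was at the start of the episode above 0.03 m).
It fails at once if the medium or the small case is let fall (let go and falling faster than 0.45 m/s, a drop of about 10 mm) ((linear speed of medium_case above 0.45 m/s and contact force between the fingers and medium_case below 0.1 N) or (linear speed of small_case above 0.45 m/s and contact force between the fingers and small_case below 0.1 N)).
It also fails if it takes over 70 s, if anything falls off the work surface, if the arm or the gripper's body presses on something with over 40 N, if the wrist force passes 120 N, or if a joint passes its speed limit or range.

## Robot

A 6-joint arm with a two-finger parallel gripper is mounted at the origin on the work surface. World frame = base frame: x ahead of the robot, y to its left, z up, the work surface at z = 0. Lengths are in m, angles in rad, forces in N, time in s.
With the tool pointing down it reaches from about 0.425 to 0.95 m from the base axis. Payload 3.5 kg.
Tool frame: the origin (TCP) lies at the very end of the fingers, on their centre line; the grasp point (between the pads) lies 19 mm behind it; z points along the fingers, y is the line along which they close (so a half turn about z gives the same grasp; the last joint's range is limited). The gripper opens to 85 mm and grips with 20 to 120 N. Pads are 22 mm wide; open, the fingers measure 114 mm over their backs; the gripper's body (76 mm by 85 mm) begins 54 mm behind the grasp point. The pads swing forward as they close: fully open they stand 13 mm farther back than shut.
Start: joints at [1.113, 0.286, 1.577, -0, 1.279, -0.15], TCP at [0.204, 0.643, 0.231] pointing down, gripper open.
Joint ranges: [-2.77, 2.77], [-0.9, 2.22], [0.21, 2.48], [-1.53, 4.67], [0.24, 2.81], [-2.84, 2.84]. Speed limits (rad/s): [2.79, 2.79, 3.14, 3.14, 3.14, 3.14].

## Interface

Orientations are given as a unit quaternion [x, y, z, w].
In Python, from plant import ctrl, optics, sign_off gives the robot as it stands.
- The arm moves only by the shell command python3 -m creep 'ROWS' [FORCE]. ROWS is JSON, a list of rows, each an object of numbers: "x", "y", "z": the shift along the tool's x, y, z in mm; "rx", "ry", "rz": the turn, a rotation vector about the tool's x, y, z in degrees; "grip": the opening, from 0 (shut) to 1 (fully open). In form: [{"x": .., "y": .., "z": .., "rx": .., "ry": .., "rz": .., "grip": ..}, ...]. A call has exactly 10 rows; each row shifts and turns the commanded pose from where the row before left it, along the tool's axes as they then stand; what a row does not reach is not made up. A row lasts 1/12 s, in which the tool goes at most 41.7 mm and 7.16 degrees, less where a joint would pass 70% of its speed; a pose out of reach is approached as far as the arm can. A call with a gripper value outside its range is refused whole. The fingers move at their own pace and stop on an object; FORCE is the grip in N (left out, the last holds). Time passes only in rows, so rows that do not move let the fingers close, or fill a call up. It gives the time, the measured TCP pose, the force, the opening and the grip force at its end, in the units of the state.
- ctrl.get_state(): the state, without advancing time (a new reading comes with each control period).
- optics.read_camera(name): name is "scene" or "top" or "wrist"; returns a dict with "color" (420x560x3 uint8, blue, green, red), "K" (3x3 intrinsics, pixels), "R" (3x3) and "t" (3): a world point X has camera coordinates R X + t. Camera axes: x right, y down, z forward; pixel columns grow to the right and rows downward; lengths in m; the calibration is good to about 2 mm. A picture is of the moment at which its call begins. There is no depth.
- sign_off(): hands the job in; it is judged then, once.
The state is a dict: "time": time; "qpos": joint angles; "dq": joint speeds; "joint_efforts": joint torques, N m; "eef_pos": TCP position; "tcp_rot": TCP orientation; "contact_force": force on the tool from outside, world axes, zero at the start; "wrist_torque": the same for the moment, N m; "opening": opening from 0.0 (shut) to 1.0 (fully open); "finger_force": force on a finger pad.
Only numpy, scipy, OpenCV 4.12 (cv2) and the standard library are available. Lean on these libraries where they do the work, as an engineer would, in place of code of your own. Each camera call takes 0.05 s, during which the arm holds its last target. There are 200 camera calls.

## Working session

There is one attempt and no reset: what is moved stays moved. The work goes in short steps, Python scripts to look and compute and a shell command to move; the robot and the scene stay as the last step left them, time stands still between calls to the robot, and variables do not carry over. Pictures are saved under pics/ and viewed, at most 10 in all, crops included, and the job is handed in when it is done.

```bash
ls; mkdir -p pics
python3 - <<'E'
from plant import ctrl, optics
import cv2,numpy as np
print(ctrl.get_state())
for n in("scene","top","wrist"):
    c=optics.read_camera(n); cv2.imwrite(f"pics/{n}0.png",c["color"]); np.savez(f"pics/{n}0.npz",**c)
    print(n,c["K"].round(1).tolist(),c["R"].round(3).tolist(),c["t"].round(3).tolist())
E
```

```text
pics
{'time': 0.0, 'qpos': array([ 1.11302646e+00,  2.87196978e-01,  1.57820916e+00, -3.31856707e-05,
        1.27860696e+00, -1.50006404e-01]), 'dq': array([-0.00089852, -0.00175177,  0.0016186 ,  0.00023113,  0.00214272,
       -0.00100126]), 'joint_efforts': array([ 5.70494205e-05, -4.05960917e+01, -2.92636675e+01, -6.80488506e-05,
        5.69027106e-03, -4.68569226e-06]), 'eef_pos': array([0.20415867, 0.64267786, 0.2299089 ]), 'tcp_rot': array([ 1.53270284e-01,  9.88183563e-01, -1.15952324e-03, -3.46981829e-04]), 'contact_force': array([ 0.33837557, -0.85661113, -0.56471383]), 'wrist_torque': array([-0.01579044, -0.00041282, -0.04111992]), 'finger_force': 0.0, 'opening': 0.9985026826477403}
scene [[478.1, 0.0, 278.8], [0.0, 478.1, 212.0], [0.0, 0.0, 1.0]] [[-0.53, 0.848, -0.015], [0.69, 0.421, -0.589], [-0.494, -0.322, -0.808]] [0.119, -0.348, 1.794]
top [[494.6, 0.0, 272.2], [0.0, 494.6, 211.0], [0.0, 0.0, 1.0]] [[0.014, -1.0, -0.006], [-0.985, -0.012, -0.171], [0.171, 0.009, -0.985]] [0.203, 0.492, 1.279]
wrist [[377.1, 0.0, 274.1], [0.0, 377.1, 212.9], [0.0, 0.0, 1.0]] [[0.304, 0.953, -0.003], [0.912, -0.29, 0.291], [0.276, -0.091, -0.957]] [-0.675, -0.037, 0.38]
```

View pics/top0.png

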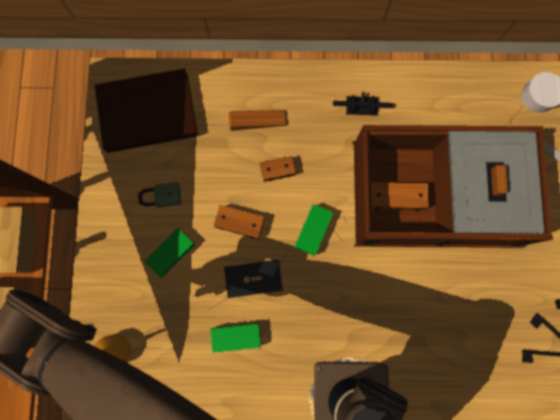

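View pics/scene0.png

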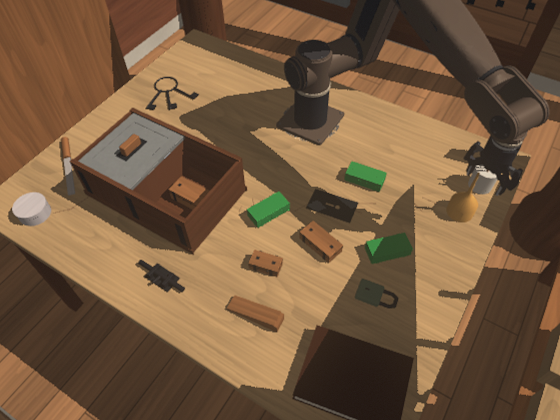

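The top view shows the orange-brown medium case at (240,221), the small one at (278,168), the wedge at (257,119), and the large case in the recess at (402,195). The door is open with its pull at (499,180). The medium-like candidates are green at (314,229), (171,253) and (236,338), and oak at (240,221). Only the oak one fits, since green is excluded. In the scene view medium is at (320,241), small at (265,263) and large at (186,191). I'll confirm this in one crop.

Run:
```python
import cv2,numpy as np
t=cv2.imread("pics/top0.png");s=cv2.imread("pics/scene0.png")
a=cv2.resize(t[140:250,205:335],None,fx=3,fy=3,interpolation=2);b=cv2.resize(t[150:240,350:450],None,fx=3,fy=3,interpolation=2)
c=cv2.resize(s[215:285,235:355],None,fx=3,fy=3,interpolation=2);d=cv2.resize(s[160:220,140:230],None,fx=3,fy=3,interpolation=2)
o=np.zeros((600,800,3),np.uint8)
for im,(y,x) in((a,(0,0)),(b,(0,400)),(c,(340,0)),(d,(340,400))): o[y:y+im.shape[0],x:x+im.shape[1]]=im
cv2.imwrite("pics/crop1.png",o)
for n in("top","scene"):
    f=np.load(f"pics/{n}0.npz");print(n,(-f["R"].T@f["t"]).round(3))
    im=f["color"];h=cv2.cvtColor(im,cv2.COLOR_BGR2HSV)
    for u,v in ([(240,221),(278,168),(402,195),(225,215),(257,119),(260,215),(300,200),(499,180),(365,200)] if n=="top" else [(320,241),(265,263),(186,191),(255,313)]): print((u,v),h[v,u])
```

```text
top [0.263 0.198 1.346]
(240, 221) [ 13 210 147]
(278, 168) [ 14 213 146]
(402, 195) [ 13 210 163]
(225, 215) [ 13 200 131]
(257, 119) [ 13 213 139]
(260, 215) [ 14 196 120]
(300, 200) [ 18 162 201]
(499, 180) [ 13 211 151]
(365, 200) [ 11 205  86]
scene [1.188 0.623 1.246]
(320, 241) [ 12 149 159]
(265, 263) [ 13 148 152]
(186, 191) [ 12 150 165]
(255, 313) [ 13 145 146]
```

View pics/crop1.png

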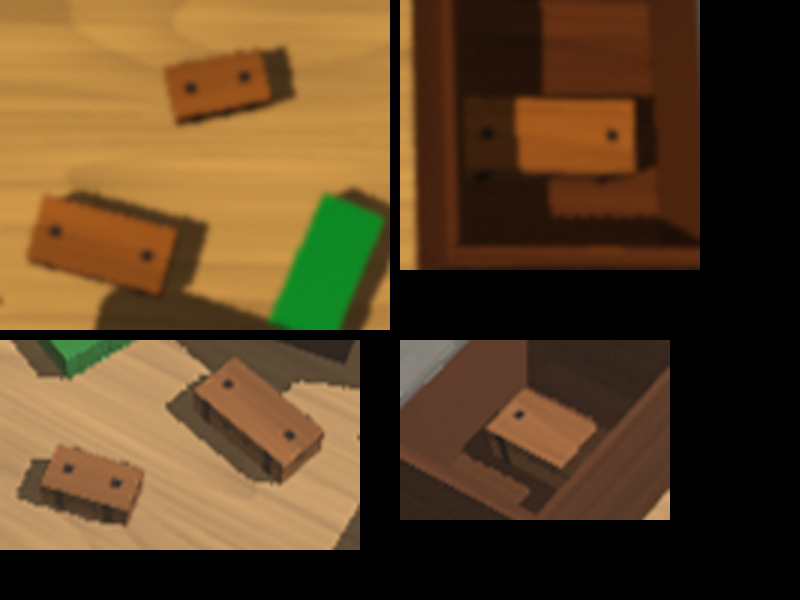

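The crop confirms the two oak cases, each with two dark lid studs symmetric about its centre, and the green block is clearly different. I'll triangulate the studs from both views.

```bash
cat > h.py <<'E'
import cv2,numpy as np
def dot(c,u,v,r=4):
    g=cv2.cvtColor(c["color"],cv2.COLOR_BGR2GRAY).astype(float)
    for _ in range(3):
        x0,y0=int(round(u)),int(round(v)); p=g[y0-r:y0+r+1,x0-r:x0+r+1]
        w=np.clip(np.median(p)*.8-p,0,None); yy,xx=np.mgrid[y0-r:y0+r+1,x0-r:x0+r+1]
        if w.sum()==0: return np.array([u,v],float)
        u,v=(w*xx).sum()/w.sum(),(w*yy).sum()/w.sum()
    return np.array([u,v])
def P(c): return c["K"]@np.c_[c["R"],c["t"]]
def tri(c1,p1,c2,p2):
    X=cv2.triangulatePoints(P(c1),P(c2),np.float64(p1).reshape(2,1),np.float64(p2).reshape(2,1)).ravel();X=X[:3]/X[3]
    q=P(c1)@np.r_[X,1]; return X,np.linalg.norm(q[:2]/q[2]-p1)
def ray(c,p,z):
    d=c["R"].T@np.linalg.solve(c["K"],[p[0],p[1],1]); o=-c["R"].T@c["t"]; return o+d*(z-o[2])/d[2]
def proj(c,X):
    q=P(c)@np.r_[X,1]; return q[:2]/q[2]
E
python3 - <<'E'
from h import *
from plant import ctrl
from scipy.spatial.transform import Rotation as Ro
t=np.load("pics/top0.npz");s=np.load("pics/scene0.npz");t=dict(t);s=dict(s)
D={"med":[((223.3,217),(331.7,246.7)),((254,225.3),(311,229.7))],"small":[((268.3,169.3),(273.7,263)),((286.3,165.3),(257.7,258))],"large":[((420.7,195),(179.7,184.7))]}
for k,l in D.items():
    Q=[]
    for a,b in l:
        a=dot(t,*a,r=3);b=dot(s,*b,r=3);X,e=tri(t,a,s,b);Q.append(X);print(k,a.round(1),b.round(1),X.round(4),round(e,2))
    if len(Q)>1: d=Q[0]-Q[1];print(" mid",((Q[0]+Q[1])/2).round(4),"len",np.linalg.norm(d).round(4),"yaw",np.degrees(np.arctan2(d[1],d[0])).round(1))
a=dot(t,379,194.7,3);b=dot(t,420.7,195,3)
A=ray(t,a,.06);B=ray(t,b,.06);print("large",a,b,A,B,(A+B)/2,np.degrees(np.arctan2(*(A-B)[1::-1])))
R=Ro.from_quat(ctrl.get_state()["tcp_rot"]).as_matrix();print(R.round(3))
E
```

```text
med [223.  216.7] [331.1 246.2] [0.4739 0.3407 0.035 ] 0.19
med [253.5 224.9] [310.6 229.2] [0.4527 0.2584 0.0351] 0.18
 mid [0.4633 0.2995 0.0351] len 0.085 yaw 75.6
small [268.1 168.9] [273.2 262.3] [0.6085 0.2218 0.0312] 0.15
small [286.  165.1] [257.2 257.4] [0.6196 0.173  0.0319] 0.07
 mid [0.614  0.1974 0.0316] len 0.05 yaw 102.8
large [420.2 194.7] [179.2 184.4] [ 0.5357 -0.1831  0.0572] 0.0
large [378.55642023 194.20622568] [420.21750322 194.74388674] [ 0.53519745 -0.07216124  0.06      ] [ 0.53508127 -0.18228778  0.06      ] [ 0.53513936 -0.12722451  0.06      ] 89.93955270246212
[[-0.953  0.303 -0.001]
 [ 0.303  0.953 -0.002]
 [ 0.    -0.002 -1.   ]]
```

Stud heights come out at 35, 31.5 and 57 mm, against 38, 34 and 60 expected. Spacings and axes are plausible and everything is in reach. Next I move over the medium case.

```bash
python3 -m creep '[{"x":-31.6,"y":-22.4},{"x":-31.6,"y":-22.4},{"x":-31.6,"y":-22.4},{"x":-31.6,"y":-22.4},{"x":-31.6,"y":-22.4},{"x":-31.6,"y":-22.4},{"x":-31.6,"y":-22.4},{"x":-31.6,"y":-22.4},{"x":-31.6,"y":-22.4},{"x":-31.6,"y":-22.4}]'
python3 -m creep '[{"x":-17.5,"y":-12.5},{"x":-17.5,"y":-12.5},{"rz":7},{"rz":7},{"rz":7},{"rz":7},{"rz":7},{"rz":7},{"rz":7},{"rz":7}]'
python3 -m creep '[{"rz":6.2},{"rz":6.2},{"rz":6.2},{"rz":6.2},{"rz":6.2},{"z":10},{"z":10},{},{},{}]'
cat >> h.py <<'E'
from scipy.spatial.transform import Rotation as Ro
def go(st,X,yaw):
    "tool-axis shift (mm) at the present attitude, then turns (deg): tilt correction + rz so tool y has world yaw"
    R=Ro.from_quat(st["tcp_rot"]).as_matrix(); y=np.radians(yaw)
    d=R.T@(np.array(X)-st["eef_pos"])*1000
    Rt=np.c_[[-np.sin(y),np.cos(y),0],[np.cos(y),np.sin(y),0],[0,0,-1]]
    Rt=min((Rt,Rt@np.diag([-1,-1,1])),key=lambda q:np.linalg.norm(Ro.from_matrix(R.T@q).as_rotvec()))
    print("shift",d.round(1),"turn",np.degrees(Ro.from_matrix(R.T@Rt).as_rotvec()).round(2))
E
python3 - <<'E'
from h import *
from plant import ctrl,optics
c=optics.read_camera("wrist");cv2.imwrite("pics/w1.png",c["color"]);np.savez("pics/w1.npz",**c)
go(ctrl.get_state(),[.4633,.2995,.2],-14.4)
for X in([.4739,.3407,.038],[.4527,.2584,.038]):print(proj(c,X))
E
```

```text
shift [-350.9 -248.8   30.7] turn [-8.000e-02  6.000e-02  8.677e+01]
[ 98.30342157 474.40911476]
[ 27.09825555 477.29055468]$[0]: bad value
$[0]: bad value
$[0]: bad value
```

View pics/w1.png

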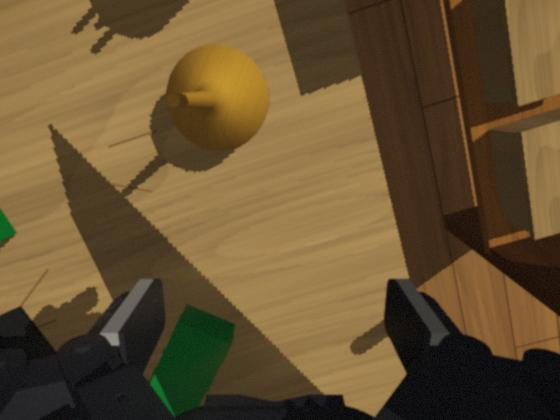

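The picture is still from the start pose: the fingers are at (130,310) and (415,310), with a green block below. The moves were refused because every row needs all its keys.

```bash
python3 -m creep '[{"x":-31.6,"y":-22.4,"z":0,"rx":0,"ry":0,"rz":0,"grip":1},{"x":-31.6,"y":-22.4,"z":0,"rx":0,"ry":0,"rz":0,"grip":1},{"x":-31.6,"y":-22.4,"z":0,"rx":0,"ry":0,"rz":0,"grip":1},{"x":-31.6,"y":-22.4,"z":0,"rx":0,"ry":0,"rz":0,"grip":1},{"x":-31.6,"y":-22.4,"z":0,"rx":0,"ry":0,"rz":0,"grip":1},{"x":-31.6,"y":-22.4,"z":0,"rx":0,"ry":0,"rz":0,"grip":1},{"x":-31.6,"y":-22.4,"z":0,"rx":0,"ry":0,"rz":0,"grip":1},{"x":-31.6,"y":-22.4,"z":0,"rx":0,"ry":0,"rz":0,"grip":1},{"x":-31.6,"y":-22.4,"z":0,"rx":0,"ry":0,"rz":0,"grip":1},{"x":-31.6,"y":-22.4,"z":0,"rx":0,"ry":0,"rz":0,"grip":1}]'
python3 -m creep '[{"x":-17.5,"y":-12.5,"z":0,"rx":0,"ry":0,"rz":0,"grip":1},{"x":-17.5,"y":-12.5,"z":0,"rx":0,"ry":0,"rz":0,"grip":1},{"x":0,"y":0,"z":0,"rx":0,"ry":0,"rz":7,"grip":1},{"x":0,"y":0,"z":0,"rx":0,"ry":0,"rz":7,"grip":1},{"x":0,"y":0,"z":0,"rx":0,"ry":0,"rz":7,"grip":1},{"x":0,"y":0,"z":0,"rx":0,"ry":0,"rz":7,"grip":1},{"x":0,"y":0,"z":0,"rx":0,"ry":0,"rz":7,"grip":1},{"x":0,"y":0,"z":0,"rx":0,"ry":0,"rz":7,"grip":1},{"x":0,"y":0,"z":0,"rx":0,"ry":0,"rz":7,"grip":1},{"x":0,"y":0,"z":0,"rx":0,"ry":0,"rz":7,"grip":1}]'
python3 -m creep '[{"x":0,"y":0,"z":0,"rx":0,"ry":0,"rz":6.2,"grip":1},{"x":0,"y":0,"z":0,"rx":0,"ry":0,"rz":6.2,"grip":1},{"x":0,"y":0,"z":0,"rx":0,"ry":0,"rz":6.2,"grip":1},{"x":0,"y":0,"z":0,"rx":0,"ry":0,"rz":6.2,"grip":1},{"x":0,"y":0,"z":0,"rx":0,"ry":0,"rz":6.2,"grip":1},{"x":0,"y":0,"z":10,"rx":0,"ry":0,"rz":0,"grip":1},{"x":0,"y":0,"z":10,"rx":0,"ry":0,"rz":0,"grip":1},{"x":0,"y":0,"z":0,"rx":0,"ry":0,"rz":0,"grip":1},{"x":0,"y":0,"z":0,"rx":0,"ry":0,"rz":0,"grip":1},{"x":0,"y":0,"z":0,"rx":0,"ry":0,"rz":0,"grip":1}]'
python3 - <<'E'
from h import *
from plant import ctrl,optics
c=optics.read_camera("wrist");cv2.imwrite("pics/w1.png",c["color"]);np.savez("pics/w1.npz",**c)
go(ctrl.get_state(),[.4633,.2995,.2],-14.4)
print(-c["R"].T@c["t"])
for X in([.4739,.3407,.038],[.4527,.2584,.038],[.4633,.2995,.038]):print(proj(c,X))
E
```

```text
time: 1.03
eef_pos: [0.4384, 0.3324, 0.2313]
tcp_rot: [0.153, 0.988, 0.0, 0.0]
contact_force: [1.2, 0.4, 0.1]
opening: 1.0
finger_force: 0.0
time: 1.87
eef_pos: [0.4634, 0.2996, 0.2311]
tcp_rot: [0.602, 0.799, -0.0, -0.0]
contact_force: [0.5, 0.3, 0.2]
opening: 1.0
finger_force: 0.0
time: 2.7
eef_pos: [0.4633, 0.2995, 0.2108]
tcp_rot: [0.791, 0.612, -0.0, -0.0]
contact_force: [0.5, 0.1, 0.3]
opening: 1.003
finger_force: 0.0
shift [-0.2 -0.3 11.3] turn [ 0.   -0.   -0.19]
[0.48217938 0.37328316 0.35313845]
[275.02535028 139.92241449]
[275.24014775 236.5011919 ]
[275.15153558 190.12444583]
```

Run:
```python
from h import *
c=dict(np.load("pics/w1.npz"));t=dict(np.load("pics/top0.npz"))
Q=[]
for g,p in(((275,140),(223,216.7)),((275,236.5),(253.5,224.9))):
    a=dot(c,*g,r=9);X,e=tri(c,a,t,p);Q.append(ray(c,a,.038));print(a,X.round(4),round(e,2),Q[-1].round(4))
d=Q[0]-Q[1];print((Q[0]+Q[1])/2,np.linalg.norm(d),np.degrees(np.arctan2(d[1],d[0])))
```

```text
[273.15872534 138.41820941] [0.4733 0.3415 0.0355] 1.0 [0.4727 0.3423 0.038 ]
[273.29170884 235.15367627] [0.4519 0.259  0.0363] 0.93 [0.4513 0.2601 0.038 ]
[0.46203108 0.30117371 0.038     ] 0.0849320458190899 75.42268311508134
```

View pics/w1.png

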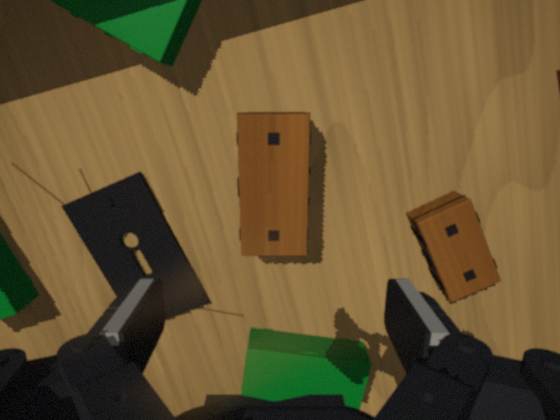

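The wrist view shows the medium case at (274,187), the small at (457,250), and the escutcheon at (137,245), clear of the fingers. I'll grasp the medium now.

```bash
python3 -m creep '[{"x":1.3,"y":-1.7,"z":20,"rx":0,"ry":0,"rz":0,"grip":1},{"x":0,"y":0,"z":20,"rx":0,"ry":0,"rz":0,"grip":1},{"x":0,"y":0,"z":20,"rx":0,"ry":0,"rz":0,"grip":1},{"x":0,"y":0,"z":20,"rx":0,"ry":0,"rz":0,"grip":1},{"x":0,"y":0,"z":20,"rx":0,"ry":0,"rz":0,"grip":1},{"x":0,"y":0,"z":20,"rx":0,"ry":0,"rz":0,"grip":1},{"x":0,"y":0,"z":20,"rx":0,"ry":0,"rz":0,"grip":1},{"x":0,"y":0,"z":20,"rx":0,"ry":0,"rz":0,"grip":1},{"x":0,"y":0,"z":20,"rx":0,"ry":0,"rz":0,"grip":1},{"x":0,"y":0,"z":20,"rx":0,"ry":0,"rz":0,"grip":1}]' 40
python3 -m creep '[{"x":0,"y":0,"z":5,"rx":0,"ry":0,"rz":0,"grip":1},{"x":0,"y":0,"z":0,"rx":0,"ry":0,"rz":0,"grip":0.8},{"x":0,"y":0,"z":0,"rx":0,"ry":0,"rz":0,"grip":0.5},{"x":0,"y":0,"z":0,"rx":0,"ry":0,"rz":0,"grip":0.3},{"x":0,"y":0,"z":0,"rx":0,"ry":0,"rz":0,"grip":0.3},{"x":0,"y":0,"z":0,"rx":0,"ry":0,"rz":0,"grip":0.3},{"x":0,"y":0,"z":0,"rx":0,"ry":0,"rz":0,"grip":0.3},{"x":0,"y":0,"z":0,"rx":0,"ry":0,"rz":0,"grip":0.3},{"x":0,"y":0,"z":0,"rx":0,"ry":0,"rz":0,"grip":0.3},{"x":0,"y":0,"z":0,"rx":0,"ry":0,"rz":0,"grip":0.3}]' 40
```

```text
time: 3.58
eef_pos: [0.4628, 0.3016, 0.011]
tcp_rot: [0.791, 0.612, 0.001, 0.0]
contact_force: [0.5, 0.6, -0.0]
opening: 1.002
finger_force: 0.0
time: 4.42
eef_pos: [0.4633, 0.3018, 0.0077]
tcp_rot: [0.791, 0.611, 0.001, 0.0]
contact_force: [0.4, -1.0, 5.2]
opening: 0.694
finger_force: 47.9
```

```bash
python3 -m creep '[{"x":0,"y":0,"z":-5,"rx":0,"ry":0,"rz":0,"grip":0.3},{"x":0,"y":0,"z":-15,"rx":0,"ry":0,"rz":0,"grip":0.3},{"x":0,"y":0,"z":-25,"rx":0,"ry":0,"rz":0,"grip":0.3},{"x":0,"y":0,"z":-25,"rx":0,"ry":0,"rz":0,"grip":0.3},{"x":0,"y":0,"z":-25,"rx":0,"ry":0,"rz":0,"grip":0.3},{"x":0,"y":0,"z":-25,"rx":0,"ry":0,"rz":0,"grip":0.3},{"x":0,"y":0,"z":-25,"rx":0,"ry":0,"rz":0,"grip":0.3},{"x":0,"y":0,"z":-25,"rx":0,"ry":0,"rz":0,"grip":0.3},{"x":0,"y":0,"z":-20,"rx":0,"ry":0,"rz":0,"grip":0.3},{"x":0,"y":0,"z":-10,"rx":0,"ry":0,"rz":0,"grip":0.3}]'
python3 - <<'E'
from h import *
from plant import ctrl
c=dict(np.load("pics/w1.npz"));t=dict(np.load("pics/top0.npz"))
for z,L in((.038,(((273.2,138.4),(223,216.7)),((273.3,235.2),(253.5,224.9)))),(.034,(((452,230),(268.1,168.9)),((470,275),(286,165.1))))):
    for a,b in L:
        if z==.034: a=dot(c,*a,r=8)
        A=ray(c,a,z);B=ray(t,b,z);print(a,A.round(4),B.round(4),"w-top",((A-B)*1000).round(1))
b=[ray(t,p,.06) for p in((378.56,194.2),(420.2,194.7))];print((b[0]+b[1])/2)
# recess opening check: rim corners by eye at z=.142
for p in((368,128),(368,240),(447,130),(447,236)):print("rim",ray(t,p,.142).round(3))
go(ctrl.get_state(),[.5345,-.1265,.21],0)
E
```

```text
time: 5.25
eef_pos: [0.4625, 0.3015, 0.2084]
tcp_rot: [0.791, 0.611, 0.001, 0.0]
contact_force: [0.9, 0.4, -2.1]
opening: 0.69
finger_force: 46.9
(273.2, 138.4) [0.4728 0.3423 0.038 ] [0.4732 0.3409 0.038 ] w-top [-0.5  1.4 -0. ]
(273.3, 235.2) [0.4513 0.26   0.038 ] [0.4521 0.2587 0.038 ] w-top [-0.7  1.3 -0. ]
[451.29173775 229.80867658] [0.6067 0.2234 0.034 ] [0.6077 0.2221 0.034 ] w-top [-0.9  1.3  0. ]
[469.2527887  274.96822085] [0.6176 0.1745 0.034 ] [0.6189 0.1733 0.034 ] w-top [-1.3  1.2  0. ]
[ 0.53520691 -0.12720855  0.06      ]
rim [ 0.689 -0.032  0.142]
rim [ 0.403 -0.027  0.142]
rim [ 0.686 -0.232  0.142]
rim [ 0.416 -0.219  0.142]
shift [-395.9  177.8   -1.8] turn [  0.12  -0.07 -14.63]
```

```bash
python3 -m creep '[{"x":-20,"y":9,"z":-1,"rx":0,"ry":0,"rz":0,"grip":0.3},{"x":-36,"y":16.2,"z":-1,"rx":0,"ry":0,"rz":0,"grip":0.3},{"x":-36,"y":16.2,"z":0,"rx":0,"ry":0,"rz":0,"grip":0.3},{"x":-36,"y":16.2,"z":0,"rx":0,"ry":0,"rz":0,"grip":0.3},{"x":-36,"y":16.2,"z":0,"rx":0,"ry":0,"rz":0,"grip":0.3},{"x":-36,"y":16.2,"z":0,"rx":0,"ry":0,"rz":0,"grip":0.3},{"x":-36,"y":16.2,"z":0,"rx":0,"ry":0,"rz":0,"grip":0.3},{"x":-36,"y":16.2,"z":0,"rx":0,"ry":0,"rz":0,"grip":0.3},{"x":-36,"y":16.2,"z":0,"rx":0,"ry":0,"rz":0,"grip":0.3},{"x":-36,"y":16.2,"z":0,"rx":0,"ry":0,"rz":0,"grip":0.3}]'
python3 -m creep '[{"x":-36,"y":16.2,"z":0,"rx":0,"ry":0,"rz":0,"grip":0.3},{"x":-16,"y":7,"z":0,"rx":0,"ry":0,"rz":0,"grip":0.3},{"x":0,"y":0,"z":0,"rx":0,"ry":0,"rz":-4,"grip":0.3},{"x":0,"y":0,"z":0,"rx":0,"ry":0,"rz":-5,"grip":0.3},{"x":0,"y":0,"z":0,"rx":0,"ry":0,"rz":-4,"grip":0.3},{"x":0,"y":0,"z":0,"rx":0,"ry":0,"rz":-1.6,"grip":0.3},{"x":0,"y":0,"z":0,"rx":0,"ry":0,"rz":0,"grip":0.3},{"x":0,"y":0,"z":0,"rx":0,"ry":0,"rz":0,"grip":0.3},{"x":0,"y":0,"z":0,"rx":0,"ry":0,"rz":0,"grip":0.3},{"x":0,"y":0,"z":0,"rx":0,"ry":0,"rz":0,"grip":0.3}]'
python3 - <<'E'
from h import *
from plant import ctrl,optics
s=ctrl.get_state();go(s,[.535,-.126,.09],0);print(s["eef_pos"])
for n in("top","wrist"):
    c=optics.read_camera(n);cv2.imwrite(f"pics/{n}2.png",c["color"]);np.savez(f"pics/{n}2.npz",**c)
a=cv2.imread("pics/top2.png");b=cv2.imread("pics/wrist2.png")
cv2.imwrite("pics/v2.png",np.hstack([cv2.resize(a[100:275,320:550],(400,304)),cv2.resize(b,(400,304))]))
E
```

```text
time: 6.08
eef_pos: [0.5237, -0.0722, 0.2063]
tcp_rot: [0.791, 0.611, -0.001, -0.001]
contact_force: [0.9, -0.3, -2.9]
opening: 0.694
finger_force: 46.7
time: 6.92
eef_pos: [0.5341, -0.1266, 0.2077]
tcp_rot: [0.707, 0.707, -0.0, -0.001]
contact_force: [0.4, -0.2, -3.3]
opening: 0.696
finger_force: 46.7
shift [  0.5   1.1 117.7] turn [-0.06 -0.02 -0.06]
[ 0.534056   -0.12659261  0.20771557]
```

View pics/v2.png

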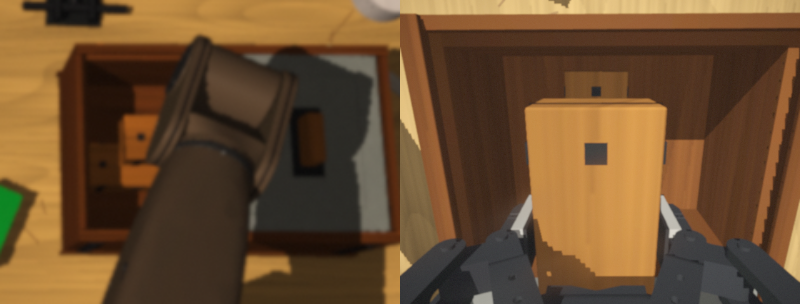

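The left half (top view) shows the held medium case above the large one. The right half (wrist view) shows the medium's front stud at about (595,153) and the large's front stud at (596,91) beyond it, which are nearly in line. I'll measure both in this one camera.

Run:
```python
from h import *
c=dict(np.load("pics/wrist2.npz"))
m=dot(c,274.4,212,r=20);l=dot(c,274.4,126,r=8)
M=ray(c,m,.238);L=ray(c,l,.06)
print(m,l,M,L,"medium c",M-[0,.0425,0],"large c",L-[0,.055,0])
```

```text
[269.92716237 204.32473445] [273.90239726 127.20890411] [ 0.53278347 -0.08212697  0.238     ] [ 0.53362533 -0.07180629  0.06      ] medium c [ 0.53278347 -0.12462697  0.238     ] large c [ 0.53362533 -0.12680629  0.06      ]
```

The medium is centred over the large to within about 1 mm, so I lower it straight down.

```bash
python3 -m creep '[{"x":0,"y":0,"z":25,"rx":0,"ry":0,"rz":0,"grip":0.3},{"x":0,"y":0,"z":25,"rx":0,"ry":0,"rz":0,"grip":0.3},{"x":0,"y":0,"z":25,"rx":0,"ry":0,"rz":0,"grip":0.3},{"x":0,"y":0,"z":25,"rx":0,"ry":0,"rz":0,"grip":0.3},{"x":0,"y":0,"z":12,"rx":0,"ry":0,"rz":0,"grip":0.3},{"x":0,"y":0,"z":8,"rx":0,"ry":0,"rz":0,"grip":0.3},{"x":0,"y":0,"z":6,"rx":0,"ry":0,"rz":0,"grip":0.3},{"x":0,"y":0,"z":3,"rx":0,"ry":0,"rz":0,"grip":0.3},{"x":0,"y":0,"z":1,"rx":0,"ry":0,"rz":0,"grip":0.3},{"x":0,"y":0,"z":0,"rx":0,"ry":0,"rz":0,"grip":0.3}]'
python3 -m creep '[{"x":0,"y":0,"z":1,"rx":0,"ry":0,"rz":0,"grip":0.3},{"x":0,"y":0,"z":1,"rx":0,"ry":0,"rz":0,"grip":0.3},{"x":0,"y":0,"z":1,"rx":0,"ry":0,"rz":0,"grip":0.3},{"x":0,"y":0,"z":1,"rx":0,"ry":0,"rz":0,"grip":0.3},{"x":0,"y":0,"z":1,"rx":0,"ry":0,"rz":0,"grip":0.3},{"x":0,"y":0,"z":0,"rx":0,"ry":0,"rz":0,"grip":0.3},{"x":0,"y":0,"z":0,"rx":0,"ry":0,"rz":0,"grip":0.3},{"x":0,"y":0,"z":0,"rx":0,"ry":0,"rz":0,"grip":0.3},{"x":0,"y":0,"z":0,"rx":0,"ry":0,"rz":0,"grip":0.3},{"x":0,"y":0,"z":0,"rx":0,"ry":0,"rz":0,"grip":0.3}]'
```

```text
time: 7.85
eef_pos: [0.5352, -0.1271, 0.0794]
tcp_rot: [0.707, 0.707, 0.0, 0.001]
contact_force: [-0.1, -0.0, -2.9]
opening: 0.692
finger_force: 46.6
time: 8.68
eef_pos: [0.5344, -0.1268, 0.0734]
tcp_rot: [0.707, 0.707, 0.0, 0.0]
contact_force: [0.4, -1.0, -3.8]
opening: 0.698
finger_force: 46.7
```

```bash
python3 -m creep '[{"x":0,"y":0,"z":1,"rx":0,"ry":0,"rz":0,"grip":0.3},{"x":0,"y":0,"z":1,"rx":0,"ry":0,"rz":0,"grip":0.3},{"x":0,"y":0,"z":1,"rx":0,"ry":0,"rz":0,"grip":0.3},{"x":0,"y":0,"z":1,"rx":0,"ry":0,"rz":0,"grip":0.3},{"x":0,"y":0,"z":0.5,"rx":0,"ry":0,"rz":0,"grip":0.3},{"x":0,"y":0,"z":0,"rx":0,"ry":0,"rz":0,"grip":0.3},{"x":0,"y":0,"z":0,"rx":0,"ry":0,"rz":0,"grip":0.3},{"x":0,"y":0,"z":0,"rx":0,"ry":0,"rz":0,"grip":0.3},{"x":0,"y":0,"z":0,"rx":0,"ry":0,"rz":0,"grip":0.3},{"x":0,"y":0,"z":0,"rx":0,"ry":0,"rz":0,"grip":0.3}]'
```

```text
time: 9.52
eef_pos: [0.5345, -0.1268, 0.0689]
tcp_rot: [0.707, 0.707, 0.0, 0.0]
contact_force: [-0.1, 0.5, -4.5]
opening: 0.697
finger_force: 46.7
```

```bash
python3 -m creep '[{"x":0,"y":0,"z":0.5,"rx":0,"ry":0,"rz":0,"grip":0.3},{"x":0,"y":0,"z":0.5,"rx":0,"ry":0,"rz":0,"grip":0.3},{"x":0,"y":0,"z":0.5,"rx":0,"ry":0,"rz":0,"grip":0.3},{"x":0,"y":0,"z":0.5,"rx":0,"ry":0,"rz":0,"grip":0.3},{"x":0,"y":0,"z":0,"rx":0,"ry":0,"rz":0,"grip":0.3},{"x":0,"y":0,"z":0,"rx":0,"ry":0,"rz":0,"grip":0.3},{"x":0,"y":0,"z":0,"rx":0,"ry":0,"rz":0,"grip":0.3},{"x":0,"y":0,"z":0,"rx":0,"ry":0,"rz":0,"grip":0.3},{"x":0,"y":0,"z":0,"rx":0,"ry":0,"rz":0,"grip":0.3},{"x":0,"y":0,"z":0,"rx":0,"ry":0,"rz":0,"grip":0.3}]'
```

```text
time: 10.35
eef_pos: [0.5345, -0.1269, 0.0677]
tcp_rot: [0.707, 0.707, -0.0, 0.0]
contact_force: [-4.2, 2.3, 6.0]
opening: 0.691
finger_force: 47.9
```

Contact at z = 0.0677, as predicted. I release and rise.

```bash
python3 -m creep '[{"x":0,"y":0,"z":-0.5,"rx":0,"ry":0,"rz":0,"grip":0.3},{"x":0,"y":0,"z":0,"rx":0,"ry":0,"rz":0,"grip":0.72},{"x":0,"y":0,"z":0,"rx":0,"ry":0,"rz":0,"grip":0.8},{"x":0,"y":0,"z":0,"rx":0,"ry":0,"rz":0,"grip":0.9},{"x":0,"y":0,"z":0,"rx":0,"ry":0,"rz":0,"grip":1},{"x":0,"y":0,"z":0,"rx":0,"ry":0,"rz":0,"grip":1},{"x":0,"y":0,"z":0,"rx":0,"ry":0,"rz":0,"grip":1},{"x":0,"y":0,"z":0,"rx":0,"ry":0,"rz":0,"grip":1},{"x":0,"y":0,"z":0,"rx":0,"ry":0,"rz":0,"grip":1},{"x":0,"y":0,"z":0,"rx":0,"ry":0,"rz":0,"grip":1}]'
python3 -m creep '[{"x":0,"y":0,"z":-5,"rx":0,"ry":0,"rz":0,"grip":1},{"x":0,"y":0,"z":-15,"rx":0,"ry":0,"rz":0,"grip":1},{"x":0,"y":0,"z":-20,"rx":0,"ry":0,"rz":0,"grip":1},{"x":0,"y":0,"z":-20,"rx":0,"ry":0,"rz":0,"grip":1},{"x":0,"y":0,"z":-20,"rx":0,"ry":0,"rz":0,"grip":1},{"x":0,"y":0,"z":-20,"rx":0,"ry":0,"rz":0,"grip":1},{"x":0,"y":0,"z":-20,"rx":0,"ry":0,"rz":0,"grip":1},{"x":0,"y":0,"z":-20,"rx":0,"ry":0,"rz":0,"grip":1},{"x":0,"y":0,"z":-10,"rx":0,"ry":0,"rz":0,"grip":1},{"x":0,"y":0,"z":0,"rx":0,"ry":0,"rz":0,"grip":1}]'
python3 - <<'E'
from h import *
from plant import ctrl,optics
c=optics.read_camera("wrist");cv2.imwrite("pics/w3.png",c["color"]);np.savez("pics/w3.npz",**c)
for X in([.534,-.084,.098],[.534,-.169,.098],[.534,-.0718,.06],[.534,-.182,.06]):print(proj(c,X).round(1))
go(ctrl.get_state(),[.6125,.199,.2],12.8)
E
```

```text
time: 11.18
eef_pos: [0.5344, -0.1268, 0.0673]
tcp_rot: [0.707, 0.707, -0.0, 0.0]
contact_force: [0.3, 0.7, 0.1]
opening: 0.998
finger_force: 0.0
time: 12.02
eef_pos: [0.5359, -0.1274, 0.2209]
tcp_rot: [0.707, 0.707, 0.001, 0.003]
contact_force: [0.8, -0.4, 0.5]
opening: 1.0
finger_force: 0.0
[270.8 146.1]
[271.2 258.2]
[270.9 124.3]
[271.4 254.1]
shift [326.1  77.2  18.5] turn [  0.15   0.09 -12.84]
```

View pics/w3.png

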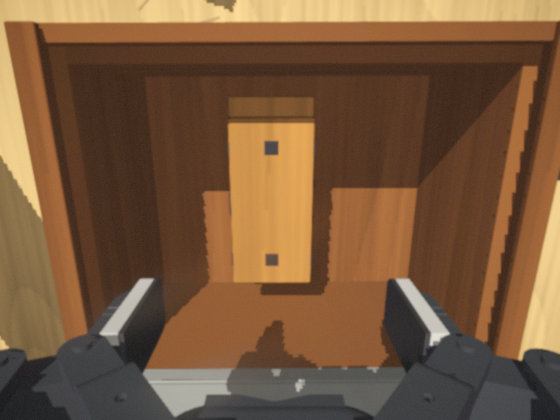

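The medium stands straight and centred on the large, with studs at (271,147) and (271,259) within 1.5 px of prediction. Next I move over the small case.

```bash
python3 -m creep '[{"x":20,"y":5,"z":0,"rx":0,"ry":0,"rz":0,"grip":1},{"x":36,"y":8.5,"z":0,"rx":0,"ry":0,"rz":0,"grip":1},{"x":36,"y":8.5,"z":0,"rx":0,"ry":0,"rz":0,"grip":1},{"x":36,"y":8.5,"z":0,"rx":0,"ry":0,"rz":0,"grip":1},{"x":36,"y":8.5,"z":0,"rx":0,"ry":0,"rz":0,"grip":1},{"x":36,"y":8.5,"z":0,"rx":0,"ry":0,"rz":0,"grip":1},{"x":36,"y":8.5,"z":0,"rx":0,"ry":0,"rz":0,"grip":1},{"x":36,"y":8.5,"z":0,"rx":0,"ry":0,"rz":0,"grip":1},{"x":36,"y":8.5,"z":0,"rx":0,"ry":0,"rz":0,"grip":1},{"x":18,"y":4.3,"z":0,"rx":0,"ry":0,"rz":0,"grip":1}]'
python3 -m creep '[{"x":0,"y":0,"z":0,"rx":0,"ry":0,"rz":-6.4,"grip":1},{"x":0,"y":0,"z":0,"rx":0,"ry":0,"rz":-6.4,"grip":1},{"x":0,"y":0,"z":10,"rx":0,"ry":0,"rz":0,"grip":1},{"x":0,"y":0,"z":10,"rx":0,"ry":0,"rz":0,"grip":1},{"x":0,"y":0,"z":0,"rx":0,"ry":0,"rz":0,"grip":1},{"x":0,"y":0,"z":0,"rx":0,"ry":0,"rz":0,"grip":1},{"x":0,"y":0,"z":0,"rx":0,"ry":0,"rz":0,"grip":1},{"x":0,"y":0,"z":0,"rx":0,"ry":0,"rz":0,"grip":1},{"x":0,"y":0,"z":0,"rx":0,"ry":0,"rz":0,"grip":1},{"x":0,"y":0,"z":0,"rx":0,"ry":0,"rz":0,"grip":1}]'
python3 - <<'E'
from h import *
from plant import ctrl,optics
w=dict(np.load("pics/w3.npz"))
Q=[ray(w,dot(w,*p,r=10),.098) for p in((271.5,147.5),(271.5,259.5))];print("medium placed",((Q[0]+Q[1])/2).round(4),(Q[0]-Q[1]).round(4))
c=optics.read_camera("wrist");cv2.imwrite("pics/w4.png",c["color"])
A=[dot(c,*proj(c,p),r=10) for p in([.6067,.2234,.034],[.6176,.1745,.034])];Q=[ray(c,a,.034) for a in A]
d=Q[0]-Q[1];m=(Q[0]+Q[1])/2;yaw=np.degrees(np.arctan2(d[1],d[0]));print(A,m.round(4),np.linalg.norm(d),yaw)
old=dict(np.load("pics/w1.npz"))
for a,b in zip(A,((451.3,229.8),(469.25,274.97))):print(tri(c,a,old,b))
go(ctrl.get_state(),[m[0],m[1],.006],yaw-90)
E
```

```text
time: 12.9
eef_pos: [0.611, 0.2028, 0.2147]
tcp_rot: [0.706, 0.708, -0.001, -0.001]
contact_force: [-0.2, -0.9, -0.6]
opening: 0.996
finger_force: 0.0
time: 13.73
eef_pos: [0.6122, 0.1991, 0.198]
tcp_rot: [0.624, 0.781, 0.0, 0.0]
contact_force: [0.4, 0.3, 0.2]
opening: 0.999
finger_force: 0.0
medium placed [ 0.5342 -0.1276  0.098 ] [-0.0002  0.085   0.    ]
[array([274.02555719, 163.24701651]), array([273.97177005, 221.30077724])] [0.6122 0.199  0.034 ] 0.04990957976567643 102.64146486414577
(array([0.6067923 , 0.22332357, 0.03385874]), np.float64(0.020905104731663657))
(array([0.6176431 , 0.17456038, 0.03399656]), np.float64(0.1047593077701443))
shift [-1.000e-01 -1.000e-01  1.919e+02] turn [0.05 0.   0.1 ]
```

```bash
python3 -m creep '[{"x":0,"y":0,"z":20,"rx":0,"ry":0,"rz":0,"grip":1},{"x":0,"y":0,"z":20,"rx":0,"ry":0,"rz":0,"grip":1},{"x":0,"y":0,"z":20,"rx":0,"ry":0,"rz":0,"grip":1},{"x":0,"y":0,"z":20,"rx":0,"ry":0,"rz":0,"grip":1},{"x":0,"y":0,"z":20,"rx":0,"ry":0,"rz":0,"grip":1},{"x":0,"y":0,"z":20,"rx":0,"ry":0,"rz":0,"grip":1},{"x":0,"y":0,"z":20,"rx":0,"ry":0,"rz":0,"grip":1},{"x":0,"y":0,"z":20,"rx":0,"ry":0,"rz":0,"grip":1},{"x":0,"y":0,"z":20,"rx":0,"ry":0,"rz":0,"grip":1},{"x":0,"y":0,"z":9,"rx":0,"ry":0,"rz":0,"grip":1}]' 40
python3 -m creep '[{"x":0,"y":0,"z":0,"rx":0,"ry":0,"rz":0,"grip":0.9},{"x":0,"y":0,"z":0,"rx":0,"ry":0,"rz":0,"grip":0.7},{"x":0,"y":0,"z":0,"rx":0,"ry":0,"rz":0,"grip":0.5},{"x":0,"y":0,"z":0,"rx":0,"ry":0,"rz":0,"grip":0.3},{"x":0,"y":0,"z":0,"rx":0,"ry":0,"rz":0,"grip":0.3},{"x":0,"y":0,"z":0,"rx":0,"ry":0,"rz":0,"grip":0.3},{"x":0,"y":0,"z":0,"rx":0,"ry":0,"rz":0,"grip":0.3},{"x":0,"y":0,"z":0,"rx":0,"ry":0,"rz":0,"grip":0.3},{"x":0,"y":0,"z":0,"rx":0,"ry":0,"rz":0,"grip":0.3},{"x":0,"y":0,"z":0,"rx":0,"ry":0,"rz":0,"grip":0.3}]' 40
```

```text
time: 14.62
eef_pos: [0.6102, 0.1988, 0.0055]
tcp_rot: [0.624, 0.781, -0.002, -0.001]
contact_force: [-1.0, -0.0, -0.7]
opening: 0.999
finger_force: 0.0
time: 15.45
eef_pos: [0.6135, 0.1994, 0.0104]
tcp_rot: [0.624, 0.781, 0.001, 0.001]
contact_force: [-0.3, -0.1, 6.9]
opening: 0.574
finger_force: 45.7
```

```bash
python3 -m creep '[{"x":0,"y":0,"z":-5,"rx":0,"ry":0,"rz":0,"grip":0.3},{"x":0,"y":0,"z":-15,"rx":0,"ry":0,"rz":0,"grip":0.3},{"x":0,"y":0,"z":-25,"rx":0,"ry":0,"rz":0,"grip":0.3},{"x":0,"y":0,"z":-30,"rx":0,"ry":0,"rz":0,"grip":0.3},{"x":0,"y":0,"z":-30,"rx":0,"ry":0,"rz":0,"grip":0.3},{"x":0,"y":0,"z":-30,"rx":0,"ry":0,"rz":0,"grip":0.3},{"x":0,"y":0,"z":-30,"rx":0,"ry":0,"rz":0,"grip":0.3},{"x":0,"y":0,"z":-25,"rx":0,"ry":0,"rz":0,"grip":0.3},{"x":0,"y":0,"z":-10,"rx":0,"ry":0,"rz":0,"grip":0.3},{"x":0,"y":0,"z":0,"rx":0,"ry":0,"rz":0,"grip":0.3}]'
python3 - <<'E'
from h import *
from plant import ctrl
go(ctrl.get_state(),[.5343,-.1273,.21],0.1)
E
```

```text
time: 16.28
eef_pos: [0.6132, 0.1994, 0.2123]
tcp_rot: [0.624, 0.781, 0.002, 0.002]
contact_force: [0.9, -0.5, -2.0]
opening: 0.577
finger_force: 44.8
shift [-301.2 -149.2    1.5] turn [ 0.36 -0.02 12.67]
```

```bash
python3 -m creep '[{"x":-16.5,"y":-8.1,"z":0,"rx":0,"ry":0,"rz":0,"grip":0.3},{"x":-33,"y":-16.2,"z":0,"rx":0,"ry":0,"rz":0,"grip":0.3},{"x":-33,"y":-16.2,"z":0,"rx":0,"ry":0,"rz":0,"grip":0.3},{"x":-33,"y":-16.2,"z":0,"rx":0,"ry":0,"rz":0,"grip":0.3},{"x":-33,"y":-16.2,"z":0,"rx":0,"ry":0,"rz":0,"grip":0.3},{"x":-33,"y":-16.2,"z":0,"rx":0,"ry":0,"rz":0,"grip":0.3},{"x":-33,"y":-16.2,"z":0,"rx":0,"ry":0,"rz":0,"grip":0.3},{"x":-33,"y":-16.2,"z":0,"rx":0,"ry":0,"rz":0,"grip":0.3},{"x":-33,"y":-16.2,"z":0,"rx":0,"ry":0,"rz":0,"grip":0.3},{"x":-20.7,"y":-10.3,"z":0,"rx":0,"ry":0,"rz":0,"grip":0.3}]'
python3 -m creep '[{"x":0,"y":0,"z":0,"rx":0,"ry":0,"rz":4,"grip":0.3},{"x":0,"y":0,"z":0,"rx":0,"ry":0,"rz":5,"grip":0.3},{"x":0,"y":0,"z":0,"rx":0,"ry":0,"rz":3.6,"grip":0.3},{"x":0,"y":0,"z":0,"rx":0,"ry":0,"rz":0,"grip":0.3},{"x":0,"y":0,"z":0,"rx":0,"ry":0,"rz":0,"grip":0.3},{"x":0,"y":0,"z":0,"rx":0,"ry":0,"rz":0,"grip":0.3},{"x":0,"y":0,"z":0,"rx":0,"ry":0,"rz":0,"grip":0.3},{"x":0,"y":0,"z":0,"rx":0,"ry":0,"rz":0,"grip":0.3},{"x":0,"y":0,"z":0,"rx":0,"ry":0,"rz":0,"grip":0.3},{"x":0,"y":0,"z":0,"rx":0,"ry":0,"rz":0,"grip":0.3}]'
python3 - <<'E'
from h import *
from plant import ctrl,optics
s=ctrl.get_state();go(s,[.5343,-.1273,.1084],0)
c=optics.read_camera("wrist");cv2.imwrite("pics/w5.png",c["color"]);np.savez("pics/w5.npz",**c)
zl=s["eef_pos"][2]-.0104+.034
for X in([.534,-.0847,.098],[.534,-.1023,zl]):
    p=proj(c,X);a=dot(c,*p,r=12);print(p.round(1),a.round(1),ray(c,a,X[2]).round(4))
E
```

```text
time: 17.12
eef_pos: [0.5316, -0.1296, 0.2054]
tcp_rot: [0.625, 0.781, -0.001, -0.002]
contact_force: [0.9, 0.6, -2.1]
opening: 0.576
finger_force: 44.7
time: 17.95
eef_pos: [0.5341, -0.1272, 0.2084]
tcp_rot: [0.706, 0.708, 0.0, 0.0]
contact_force: [0.5, 0.3, -2.6]
opening: 0.574
finger_force: 44.7
shift [ -0.1   0.1 100. ] turn [0.01 0.01 0.19]
[274.6 150.3] [274.7 150.8] [ 0.5341 -0.0851  0.098 ]
[274.5 254.6] [274.5 254.6] [ 0.534  -0.1023  0.232 ]
```

View pics/w5.png

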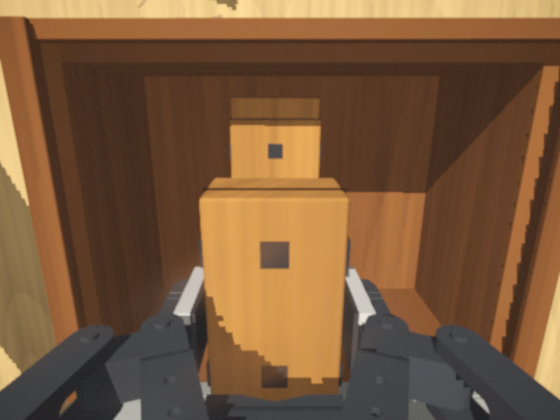

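The wrist view shows the small case's stud at (274,255) where predicted and the medium's stud at (275,151), so it is centred within 1 mm. I lower it.

```bash
python3 -m creep '[{"x":0,"y":0,"z":20,"rx":0,"ry":0,"rz":0,"grip":0.3},{"x":0,"y":0,"z":25,"rx":0,"ry":0,"rz":0,"grip":0.3},{"x":0,"y":0,"z":20,"rx":0,"ry":0,"rz":0,"grip":0.3},{"x":0,"y":0,"z":12,"rx":0,"ry":0,"rz":0,"grip":0.3},{"x":0,"y":0,"z":8,"rx":0,"ry":0,"rz":0,"grip":0.3},{"x":0,"y":0,"z":5,"rx":0,"ry":0,"rz":0,"grip":0.3},{"x":0,"y":0,"z":3,"rx":0,"ry":0,"rz":0,"grip":0.3},{"x":0,"y":0,"z":2,"rx":0,"ry":0,"rz":0,"grip":0.3},{"x":0,"y":0,"z":1,"rx":0,"ry":0,"rz":0,"grip":0.3},{"x":0,"y":0,"z":0,"rx":0,"ry":0,"rz":0,"grip":0.3}]'
python3 -m creep '[{"x":0,"y":0,"z":0.5,"rx":0,"ry":0,"rz":0,"grip":0.3},{"x":0,"y":0,"z":0.5,"rx":0,"ry":0,"rz":0,"grip":0.3},{"x":0,"y":0,"z":0.5,"rx":0,"ry":0,"rz":0,"grip":0.3},{"x":0,"y":0,"z":0.5,"rx":0,"ry":0,"rz":0,"grip":0.3},{"x":0,"y":0,"z":0.5,"rx":0,"ry":0,"rz":0,"grip":0.3},{"x":0,"y":0,"z":0,"rx":0,"ry":0,"rz":0,"grip":0.3},{"x":0,"y":0,"z":0,"rx":0,"ry":0,"rz":0,"grip":0.3},{"x":0,"y":0,"z":0,"rx":0,"ry":0,"rz":0,"grip":0.3},{"x":0,"y":0,"z":0,"rx":0,"ry":0,"rz":0,"grip":0.3},{"x":0,"y":0,"z":0,"rx":0,"ry":0,"rz":0,"grip":0.3}]'
```

```text
time: 18.83
eef_pos: [0.5346, -0.1275, 0.1131]
tcp_rot: [0.706, 0.708, 0.0, 0.001]
contact_force: [0.5, -0.3, -1.8]
opening: 0.576
finger_force: 44.6
time: 19.67
eef_pos: [0.5341, -0.1273, 0.1099]
tcp_rot: [0.706, 0.708, 0.0, 0.0]
contact_force: [-0.5, 0.1, -1.8]
opening: 0.58
finger_force: 44.6
```

```bash
python3 -m creep '[{"x":0,"y":0,"z":0.5,"rx":0,"ry":0,"rz":0,"grip":0.3},{"x":0,"y":0,"z":0.5,"rx":0,"ry":0,"rz":0,"grip":0.3},{"x":0,"y":0,"z":0.5,"rx":0,"ry":0,"rz":0,"grip":0.3},{"x":0,"y":0,"z":0.3,"rx":0,"ry":0,"rz":0,"grip":0.3},{"x":0,"y":0,"z":0,"rx":0,"ry":0,"rz":0,"grip":0.3},{"x":0,"y":0,"z":0,"rx":0,"ry":0,"rz":0,"grip":0.3},{"x":0,"y":0,"z":0,"rx":0,"ry":0,"rz":0,"grip":0.3},{"x":0,"y":0,"z":0,"rx":0,"ry":0,"rz":0,"grip":0.3},{"x":0,"y":0,"z":0,"rx":0,"ry":0,"rz":0,"grip":0.3},{"x":0,"y":0,"z":0,"rx":0,"ry":0,"rz":0,"grip":0.3}]'
```

```text
time: 20.5
eef_pos: [0.5342, -0.1273, 0.1084]
tcp_rot: [0.706, 0.708, 0.0, 0.0]
contact_force: [-3.0, 0.3, 2.8]
opening: 0.573
finger_force: 45.4
```

Contact at z = 0.1084, as predicted. I release, rise, and measure the pull from the first two views.

```bash
python3 -m creep '[{"x":0,"y":0,"z":-0.3,"rx":0,"ry":0,"rz":0,"grip":0.3},{"x":0,"y":0,"z":0,"rx":0,"ry":0,"rz":0,"grip":0.62},{"x":0,"y":0,"z":0,"rx":0,"ry":0,"rz":0,"grip":0.7},{"x":0,"y":0,"z":0,"rx":0,"ry":0,"rz":0,"grip":0.8},{"x":0,"y":0,"z":0,"rx":0,"ry":0,"rz":0,"grip":0.9},{"x":0,"y":0,"z":0,"rx":0,"ry":0,"rz":0,"grip":1},{"x":0,"y":0,"z":0,"rx":0,"ry":0,"rz":0,"grip":1},{"x":0,"y":0,"z":0,"rx":0,"ry":0,"rz":0,"grip":1},{"x":0,"y":0,"z":0,"rx":0,"ry":0,"rz":0,"grip":1},{"x":0,"y":0,"z":0,"rx":0,"ry":0,"rz":0,"grip":1}]'
python3 -m creep '[{"x":0,"y":0,"z":-5,"rx":0,"ry":0,"rz":0,"grip":1},{"x":0,"y":0,"z":-15,"rx":0,"ry":0,"rz":0,"grip":1},{"x":0,"y":0,"z":-20,"rx":0,"ry":0,"rz":0,"grip":1},{"x":0,"y":0,"z":-25,"rx":0,"ry":0,"rz":0,"grip":1},{"x":0,"y":0,"z":-25,"rx":0,"ry":0,"rz":0,"grip":1},{"x":0,"y":0,"z":-25,"rx":0,"ry":0,"rz":0,"grip":1},{"x":0,"y":0,"z":-20,"rx":0,"ry":0,"rz":0,"grip":1},{"x":0,"y":0,"z":-10,"rx":0,"ry":0,"rz":0,"grip":1},{"x":0,"y":0,"z":0,"rx":0,"ry":0,"rz":0,"grip":1},{"x":0,"y":0,"z":0,"rx":0,"ry":0,"rz":0,"grip":1}]'
python3 - <<'E'
from h import *
from plant import ctrl,optics
s=ctrl.get_state()
c=optics.read_camera("wrist");cv2.imwrite("pics/w6.png",c["color"]);np.savez("pics/w6.npz",**c)
for X in([.534,-.1023,.132],[.534,-.1523,.132],[.534,-.0847,.098]):
    p=proj(c,X);a=dot(c,*p,r=10);print(p.round(1),a.round(1),ray(c,a,X[2]).round(4))
t=dict(np.load("pics/top0.npz"));sc=dict(np.load("pics/scene0.npz"))
L=[]
for c,(u,v),smin in((t,(499,180),0),(sc,(131,145),0)):
    h=cv2.cvtColor(c["color"],cv2.COLOR_BGR2HSV);m=cv2.inRange(h,(6,110,115),(20,255,255))
    n,lab,st,ce=cv2.connectedComponentsWithStats(m);k=lab[v,u];print(k,st[k],ce[k].round(1))
    cn=cv2.findContours((lab==k).astype(np.uint8),0,2)[0][0];print(cv2.boxPoints(cv2.minAreaRect(cn)).round(1).tolist());L.append(ce[k])
print("pull",tri(t,L[0],sc,L[1]),ray(t,L[0],.189))
a=cv2.resize(t["color"][150:215,470:530],None,fx=5,fy=5,interpolation=0);b=cv2.resize(sc["color"][125:165,105:160],None,fx=6,fy=6,interpolation=0)
w=cv2.resize(cv2.imread("pics/w6.png"),(400,300));o=np.zeros((600,800,3),np.uint8)
for im,(y,x) in((a,(0,0)),(b,(0,400)),(w,(300,400))):o[y:y+im.shape[0],x:x+im.shape[1]]=im
cv2.imwrite("pics/v6.png",o)
E
```

```text
time: 21.33
eef_pos: [0.5341, -0.1273, 0.1083]
tcp_rot: [0.706, 0.708, -0.0, 0.0]
contact_force: [0.2, 0.7, 0.1]
opening: 1.001
finger_force: 0.0
time: 22.17
eef_pos: [0.534, -0.1273, 0.2532]
tcp_rot: [0.706, 0.708, 0.0, 0.0]
contact_force: [0.6, -0.1, -0.2]
opening: 1.0
finger_force: 0.0
[274.6 173.1] [274.2 173.4] [ 0.5337 -0.1025  0.132 ]
[274.4 239.2] [274.2 239.5] [ 0.5338 -0.1525  0.132 ]
[274.7 142.5] [274.7 139.2] [ 0.534  -0.0821  0.098 ]
3 [495 166  12  27 296] [500.2 179.2]
[[495.0, 166.0], [506.0, 166.0], [506.0, 192.0], [495.0, 192.0]]
29 [120 134  20  22 224] [130.5 143.7]
[[119.0999984741211, 146.3000030517578], [134.60000610351562, 132.3000030517578], [142.5, 140.89999389648438], [127.0, 155.0]]
pull (array([ 0.55059334, -0.34138163,  0.17398905]), np.float64(1.0130008969114626)) [ 0.54821192 -0.33663465  0.189     ]
```

View pics/v6.png

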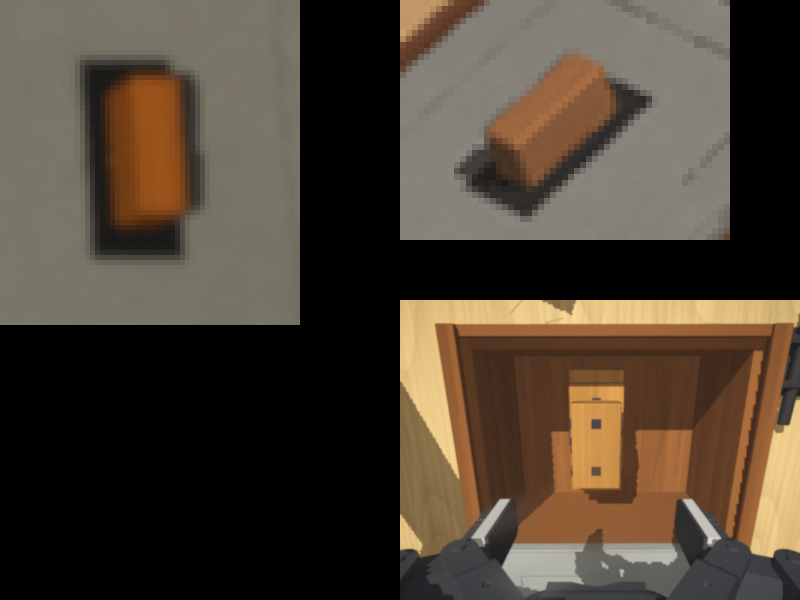

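The column stands centred and parallel: small-case studs are at (.534,-.102) and (.534,-.1525). The pull is at about (.549,-.339,.174), which agrees with its expected height of .172. I move over it and turn 90° to grip along y.

```bash
python3 -m creep '[{"x":-35,"y":2.5,"z":0,"rx":0,"ry":0,"rz":0,"grip":1},{"x":-35.4,"y":2.5,"z":0,"rx":0,"ry":0,"rz":0,"grip":1},{"x":-35.4,"y":2.5,"z":0,"rx":0,"ry":0,"rz":0,"grip":1},{"x":-35.4,"y":2.5,"z":0,"rx":0,"ry":0,"rz":0,"grip":1},{"x":-35.4,"y":2.5,"z":0,"rx":0,"ry":0,"rz":0,"grip":1},{"x":-35.4,"y":2.5,"z":0,"rx":0,"ry":0,"rz":0,"grip":1},{"x":0,"y":0,"z":0,"rx":0,"ry":0,"rz":7,"grip":1},{"x":0,"y":0,"z":0,"rx":0,"ry":0,"rz":7,"grip":1},{"x":0,"y":0,"z":0,"rx":0,"ry":0,"rz":7,"grip":1},{"x":0,"y":0,"z":0,"rx":0,"ry":0,"rz":7,"grip":1}]'
python3 -m creep '[{"x":0,"y":0,"z":0,"rx":0,"ry":0,"rz":6.9,"grip":1},{"x":0,"y":0,"z":0,"rx":0,"ry":0,"rz":6.9,"grip":1},{"x":0,"y":0,"z":0,"rx":0,"ry":0,"rz":6.9,"grip":1},{"x":0,"y":0,"z":0,"rx":0,"ry":0,"rz":6.9,"grip":1},{"x":0,"y":0,"z":0,"rx":0,"ry":0,"rz":6.9,"grip":1},{"x":0,"y":0,"z":0,"rx":0,"ry":0,"rz":6.9,"grip":1},{"x":0,"y":0,"z":0,"rx":0,"ry":0,"rz":6.9,"grip":1},{"x":0,"y":0,"z":0,"rx":0,"ry":0,"rz":6.9,"grip":1},{"x":0,"y":0,"z":0,"rx":0,"ry":0,"rz":6.8,"grip":1},{"x":0,"y":0,"z":0,"rx":0,"ry":0,"rz":0,"grip":1}]'
python3 -m creep '[{"x":0,"y":0,"z":0,"rx":0,"ry":0,"rz":0,"grip":1},{"x":0,"y":0,"z":0,"rx":0,"ry":0,"rz":0,"grip":1},{"x":0,"y":0,"z":0,"rx":0,"ry":0,"rz":0,"grip":1},{"x":0,"y":0,"z":0,"rx":0,"ry":0,"rz":0,"grip":1},{"x":0,"y":0,"z":0,"rx":0,"ry":0,"rz":0,"grip":1},{"x":0,"y":0,"z":0,"rx":0,"ry":0,"rz":0,"grip":1},{"x":0,"y":0,"z":0,"rx":0,"ry":0,"rz":0,"grip":1},{"x":0,"y":0,"z":0,"rx":0,"ry":0,"rz":0,"grip":1},{"x":0,"y":0,"z":0,"rx":0,"ry":0,"rz":0,"grip":1},{"x":0,"y":0,"z":0,"rx":0,"ry":0,"rz":0,"grip":1}]'
python3 - <<'E'
from h import *
from plant import ctrl,optics
c=optics.read_camera("wrist");np.savez("pics/w7.npz",**c);cv2.imwrite("pics/w7.png",c["color"])
h=cv2.cvtColor(c["color"],cv2.COLOR_BGR2HSV);m=cv2.inRange(h,(5,110,60),(20,255,255))
n,lab,st,ce=cv2.connectedComponentsWithStats(m)
print(proj(c,[.549,-.339,.189]))
for k in range(1,n):
    if st[k][4]>300:
        b=st[k];p=ray(c,(b[0],b[1]),.189);q=ray(c,(b[0]+b[2],b[1]+b[3]),.189);print(b,ce[k].round(1),ray(c,ce[k],.189).round(4),p.round(3),q.round(3))
go(ctrl.get_state(),[.549,-.339,.163],-90)
E
```

```text
time: 23.05
eef_pos: [0.5487, -0.339, 0.25]
tcp_rot: [0.858, 0.513, -0.001, -0.002]
contact_force: [0.1, 0.7, -0.3]
opening: 0.999
finger_force: 0.0
time: 23.88
eef_pos: [0.5489, -0.3386, 0.2504]
tcp_rot: [1.0, 0.0, -0.002, -0.001]
contact_force: [-0.4, 0.3, 0.8]
opening: 0.998
finger_force: 0.0
time: 24.72
eef_pos: [0.5497, -0.3393, 0.2534]
tcp_rot: [1.0, 0.001, 0.0, 0.0]
contact_force: [-0.7, -0.3, -0.2]
opening: 1.0
finger_force: 0.0
[276.46164423 232.20765006]
[   0    0   91   13 1114] [44.7  5.6] [ 0.6669 -0.2248  0.189 ] [ 0.669 -0.203  0.189] [ 0.664 -0.247  0.189]
[  439     0   121   361 32011] [507.7 192. ] [ 0.5734 -0.4693  0.189 ] [ 0.67  -0.418  0.189] [ 0.46  -0.524  0.189]
[  57   41   49   92 3353] [81.5 85.1] [ 0.63   -0.2374  0.189 ] [ 0.651 -0.228  0.189] [ 0.606 -0.247  0.189]
[   0  163  121   85 3154] [ 72.7 197.6] [ 0.5695 -0.2235  0.189 ] [ 0.589 -0.187  0.189] [ 0.539 -0.247  0.189]
[ 256  165   43  118 4724] [277.  223.5] [ 0.5544 -0.3393  0.189 ] [ 0.588 -0.328  0.189] [ 0.516 -0.353  0.189]
[   0  190   58   67 3255] [ 25.8 224.8] [ 0.5533 -0.1939  0.189 ] [ 0.574 -0.183  0.189] [ 0.533 -0.209  0.189]
[ 148  379   73   39 1544] [181.4 393.6] [ 0.4336 -0.2756  0.189 ] [ 0.445 -0.254  0.189] [ 0.413 -0.301  0.189]
[251 379  64  23 664] [288.2 389.9] [ 0.4368 -0.3473  0.189 ] [ 0.446 -0.323  0.189] [ 0.427 -0.366  0.189]
[343 395  47  22 707] [366.1 402.7] [ 0.4263 -0.4003  0.189 ] [ 0.433 -0.384  0.189] [ 0.414 -0.418  0.189]
shift [-0.7 -0.3 90.4] turn [ 0.01 -0.01  0.17]
```

View pics/w7.png

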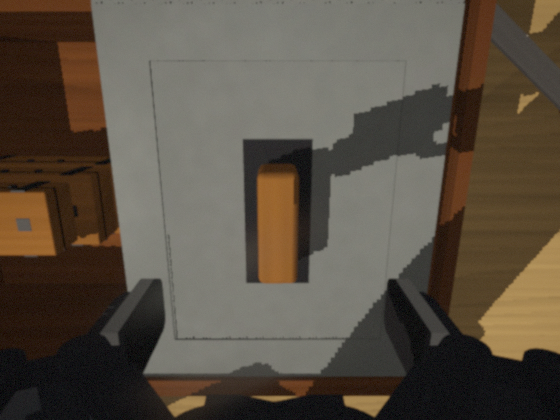

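The wrist view shows the pull at (277,224), a 72 by 25 mm footprint that matches, centred between the fingers. I descend and grip it.

```bash
python3 -m creep '[{"x":2,"y":0.5,"z":15,"rx":0,"ry":0,"rz":0,"grip":1},{"x":0,"y":0,"z":20,"rx":0,"ry":0,"rz":0,"grip":1},{"x":0,"y":0,"z":20,"rx":0,"ry":0,"rz":0,"grip":1},{"x":0,"y":0,"z":15,"rx":0,"ry":0,"rz":0,"grip":1},{"x":0,"y":0,"z":10,"rx":0,"ry":0,"rz":0,"grip":1},{"x":0,"y":0,"z":7,"rx":0,"ry":0,"rz":0,"grip":1},{"x":0,"y":0,"z":0,"rx":0,"ry":0,"rz":0,"grip":1},{"x":0,"y":0,"z":0,"rx":0,"ry":0,"rz":0,"grip":1},{"x":0,"y":0,"z":0,"rx":0,"ry":0,"rz":0,"grip":1},{"x":0,"y":0,"z":0,"rx":0,"ry":0,"rz":0,"grip":1}]' 30
python3 -m creep '[{"x":0,"y":0,"z":0,"rx":0,"ry":0,"rz":0,"grip":0.7},{"x":0,"y":0,"z":0,"rx":0,"ry":0,"rz":0,"grip":0.5},{"x":0,"y":0,"z":0,"rx":0,"ry":0,"rz":0,"grip":0.4},{"x":0,"y":0,"z":0,"rx":0,"ry":0,"rz":0,"grip":0.3},{"x":0,"y":0,"z":0,"rx":0,"ry":0,"rz":0,"grip":0.2},{"x":0,"y":0,"z":0,"rx":0,"ry":0,"rz":0,"grip":0.1},{"x":0,"y":0,"z":0,"rx":0,"ry":0,"rz":0,"grip":0.1},{"x":0,"y":0,"z":0,"rx":0,"ry":0,"rz":0,"grip":0.1},{"x":0,"y":0,"z":0,"rx":0,"ry":0,"rz":0,"grip":0.1},{"x":0,"y":0,"z":0,"rx":0,"ry":0,"rz":0,"grip":0.1}]' 30
```

```text
time: 25.6
eef_pos: [0.5524, -0.3403, 0.1679]
tcp_rot: [1.0, 0.001, 0.001, 0.001]
contact_force: [-0.3, -0.2, -0.7]
opening: 1.001
finger_force: 0.0
time: 26.43
eef_pos: [0.5517, -0.34, 0.1667]
tcp_rot: [1.0, 0.002, 0.0, 0.0]
contact_force: [-0.2, -1.7, 2.3]
opening: 0.272
finger_force: 32.5
```

```bash
python3 -m creep '[{"x":0,"y":-8,"z":0,"rx":0,"ry":0,"rz":0,"grip":0.1},{"x":0,"y":-18,"z":0,"rx":0,"ry":0,"rz":0,"grip":0.1},{"x":0,"y":-25,"z":0,"rx":0,"ry":0,"rz":0,"grip":0.1},{"x":0,"y":-25,"z":0,"rx":0,"ry":0,"rz":0,"grip":0.1},{"x":0,"y":-25,"z":0,"rx":0,"ry":0,"rz":0,"grip":0.1},{"x":0,"y":-25,"z":0,"rx":0,"ry":0,"rz":0,"grip":0.1},{"x":0,"y":-25,"z":0,"rx":0,"ry":0,"rz":0,"grip":0.1},{"x":0,"y":-20,"z":0,"rx":0,"ry":0,"rz":0,"grip":0.1},{"x":0,"y":-12,"z":0,"rx":0,"ry":0,"rz":0,"grip":0.1},{"x":0,"y":-7,"z":0,"rx":0,"ry":0,"rz":0,"grip":0.1}]'
python3 -m creep '[{"x":0,"y":-2,"z":0,"rx":0,"ry":0,"rz":0,"grip":0.1},{"x":0,"y":-2,"z":0,"rx":0,"ry":0,"rz":0,"grip":0.1},{"x":0,"y":-2,"z":0,"rx":0,"ry":0,"rz":0,"grip":0.1},{"x":0,"y":-2,"z":0,"rx":0,"ry":0,"rz":0,"grip":0.1},{"x":0,"y":-2,"z":0,"rx":0,"ry":0,"rz":0,"grip":0.1},{"x":0,"y":-2,"z":0,"rx":0,"ry":0,"rz":0,"grip":0.1},{"x":0,"y":0,"z":0,"rx":0,"ry":0,"rz":0,"grip":0.1},{"x":0,"y":0,"z":0,"rx":0,"ry":0,"rz":0,"grip":0.1},{"x":0,"y":0,"z":0,"rx":0,"ry":0,"rz":0,"grip":0.1},{"x":0,"y":0,"z":0,"rx":0,"ry":0,"rz":0,"grip":0.1}]'
```

```text
time: 27.27
eef_pos: [0.551, -0.1479, 0.1666]
tcp_rot: [1.0, 0.002, 0.0, 0.0]
contact_force: [-1.1, -2.0, 2.1]
opening: 0.274
finger_force: 32.5
time: 28.1
eef_pos: [0.551, -0.138, 0.1666]
tcp_rot: [1.0, 0.001, -0.0, -0.0]
contact_force: [-3.4, 0.5, 5.5]
opening: 0.275
finger_force: 33.0
```

```bash
python3 -m creep '[{"x":0,"y":-1,"z":0,"rx":0,"ry":0,"rz":0,"grip":0.1},{"x":0,"y":-1,"z":0,"rx":0,"ry":0,"rz":0,"grip":0.1},{"x":0,"y":-1,"z":0,"rx":0,"ry":0,"rz":0,"grip":0.1},{"x":0,"y":-1,"z":0,"rx":0,"ry":0,"rz":0,"grip":0.1},{"x":0,"y":0,"z":0,"rx":0,"ry":0,"rz":0,"grip":0.1},{"x":0,"y":0,"z":0,"rx":0,"ry":0,"rz":0,"grip":0.1},{"x":0,"y":0,"z":0,"rx":0,"ry":0,"rz":0,"grip":0.1},{"x":0,"y":0,"z":0,"rx":0,"ry":0,"rz":0,"grip":0.1},{"x":0,"y":0,"z":0,"rx":0,"ry":0,"rz":0,"grip":0.1},{"x":0,"y":0,"z":0,"rx":0,"ry":0,"rz":0,"grip":0.1}]'
```

```text
time: 28.93
eef_pos: [0.551, -0.1349, 0.1667]
tcp_rot: [1.0, 0.001, -0.0, 0.001]
contact_force: [-3.5, -3.8, 5.3]
opening: 0.273
finger_force: 32.9
```

```bash
python3 -m creep '[{"x":0,"y":-1,"z":0,"rx":0,"ry":0,"rz":0,"grip":0.1},{"x":0,"y":-1,"z":0,"rx":0,"ry":0,"rz":0,"grip":0.1},{"x":0,"y":-1,"z":0,"rx":0,"ry":0,"rz":0,"grip":0.1},{"x":0,"y":0,"z":0,"rx":0,"ry":0,"rz":0,"grip":0.1},{"x":0,"y":0,"z":0,"rx":0,"ry":0,"rz":0,"grip":0.1},{"x":0,"y":0,"z":0,"rx":0,"ry":0,"rz":0,"grip":0.1},{"x":0,"y":0,"z":0,"rx":0,"ry":0,"rz":0,"grip":0.1},{"x":0,"y":0,"z":0,"rx":0,"ry":0,"rz":0,"grip":0.1},{"x":0,"y":0,"z":0,"rx":0,"ry":0,"rz":0,"grip":0.1},{"x":0,"y":0,"z":0,"rx":0,"ry":0,"rz":0,"grip":0.1}]'
```

```text
time: 29.77
eef_pos: [0.551, -0.1349, 0.1666]
tcp_rot: [1.0, 0.001, -0.0, 0.004]
contact_force: [-3.9, -12.1, 3.9]
opening: 0.275
finger_force: 32.8
```

The door is at its stop: the position is held while the force rose to 12 N. I release, rise and check from above.

```bash
python3 -m creep '[{"x":0,"y":1,"z":0,"rx":0,"ry":0,"rz":0,"grip":0.1},{"x":0,"y":1,"z":0,"rx":0,"ry":0,"rz":0,"grip":0.1},{"x":0,"y":0,"z":0,"rx":0,"ry":0,"rz":0,"grip":0.4},{"x":0,"y":0,"z":0,"rx":0,"ry":0,"rz":0,"grip":0.6},{"x":0,"y":0,"z":0,"rx":0,"ry":0,"rz":0,"grip":0.8},{"x":0,"y":0,"z":0,"rx":0,"ry":0,"rz":0,"grip":0.8},{"x":0,"y":0,"z":0,"rx":0,"ry":0,"rz":0,"grip":0.8},{"x":0,"y":0,"z":0,"rx":0,"ry":0,"rz":0,"grip":0.8},{"x":0,"y":0,"z":-5,"rx":0,"ry":0,"rz":0,"grip":0.8},{"x":0,"y":0,"z":-15,"rx":0,"ry":0,"rz":0,"grip":0.8}]'
python3 -m creep '[{"x":0,"y":0,"z":-20,"rx":0,"ry":0,"rz":0,"grip":0.8},{"x":0,"y":0,"z":-20,"rx":0,"ry":0,"rz":0,"grip":0.8},{"x":0,"y":0,"z":-20,"rx":0,"ry":0,"rz":0,"grip":0.8},{"x":0,"y":0,"z":-20,"rx":0,"ry":0,"rz":0,"grip":0.8},{"x":0,"y":0,"z":0,"rx":0,"ry":0,"rz":0,"grip":0.8},{"x":0,"y":0,"z":0,"rx":0,"ry":0,"rz":0,"grip":0.8},{"x":0,"y":0,"z":0,"rx":0,"ry":0,"rz":0,"grip":0.8},{"x":0,"y":0,"z":0,"rx":0,"ry":0,"rz":0,"grip":0.8},{"x":0,"y":0,"z":0,"rx":0,"ry":0,"rz":0,"grip":0.8},{"x":0,"y":0,"z":0,"rx":0,"ry":0,"rz":0,"grip":0.8}]'
python3 - <<'E'
from h import *
from plant import optics
c=optics.read_camera("wrist");h=cv2.cvtColor(c["color"],cv2.COLOR_BGR2HSV);m=cv2.inRange(h,(5,110,60),(20,255,255))
n,lab,st,ce=cv2.connectedComponentsWithStats(m);print(proj(c,[.551,-.1349,.189]))
for k in range(1,n):
    if st[k][4]>300:
        b=st[k];p=ray(c,(b[0],b[1]),.189);q=ray(c,(b[0]+b[2],b[1]+b[3]),.189);print(b,p.round(3),q.round(3))
# door's +y edge: grey extent along the row through the pull
r=c["color"][100].astype(int);g=(r.max(1)-r.min(1)<35);print("grey cols",np.flatnonzero(g)[[0,-1]],[ray(c,(u,100),.155).round(3).tolist() for u in np.flatnonzero(g)[[0,-1]]])
E
```

```text
time: 30.6
eef_pos: [0.5496, -0.1319, 0.1841]
tcp_rot: [1.0, 0.002, -0.002, -0.001]
contact_force: [-0.1, -0.2, -0.8]
opening: 0.802
finger_force: 0.0
time: 31.43
eef_pos: [0.5506, -0.1325, 0.2649]
tcp_rot: [1.0, 0.001, -0.001, -0.0]
contact_force: [-0.5, -1.2, 0.9]
opening: 0.8
finger_force: 0.0
[280.78581033 223.80336345]
[    0     0   560   347 39156] [0.673 0.011 0.189] [ 0.463 -0.325  0.189]
[  424   138   136   207 16210] [ 0.603 -0.216  0.189] [ 0.465 -0.325  0.189]
[ 258  164   40  113 4317] [ 0.588 -0.121  0.189] [ 0.515 -0.146  0.189]
[ 172  370  205   39 5377] [ 0.444 -0.06   0.189] [ 0.41  -0.205  0.189]
grey cols [108 559] [[0.623, -0.024, 0.155], [0.624, -0.313, 0.155]]
```

```bash
python3 -c "
from plant import sign_off
print(sign_off())"
```

```text
the job is handed in; nothing more can be done
None
```

I handed the job in at about 31 s of the 70 s allowed. The medium and small cases are stacked centred and parallel on the large one, the grey door is slid shut against its stop, and I did not touch the padlock, latch bolt, escutcheon plate or wedge. The hand-in call returned no verdict.

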